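# Set out a repair job: tickets on the button carton, threads in sewing order

### The job

Set out the repair job for the machinist: lay the pale blue-and-white button carton flat in the shallow wooden job tray, the long way of the tray, and put the yellow claim tags flat and squarely on top of it, the same way round. Stand the three thread spools upright in the divided thread tray, one to a cell, in the order they will be used: navy in the middle cell, white in the cell to its left and red in the cell to its right, as seen from the robot. Leave the green carton and the white and pink claim tags lying where they are.

Things in the scene. Friction and masses are not known exactly. Their poses are not given: they have to be found in the camera images.
- thread_white_center (a point): White sewing-thread spool with white flanges and plain white top, standing upright, 28 mm in diameter at the flanges and 48 mm tall, 35 g; the flanges (bottom 6 mm, top 7 mm) stand about 1.5 mm proud. The point is its centre, half-way up (24 mm above its foot); z is its axis
- thread_navy_center (a point): Navy blue sewing-thread spool with white flanges, a round shade label of the same colour on top, standing upright, 28 mm in diameter at the flanges and 48 mm tall, 35 g; the flanges (bottom 6 mm, top 7 mm) stand about 1.5 mm proud. The point is its centre, half-way up (24 mm above its foot); z is its axis
- thread_red_center (a point): Red sewing-thread spool with white flanges, a round shade label of the same colour on top, standing upright, 28 mm in diameter at the flanges and 48 mm tall, 35 g; the flanges (bottom 6 mm, top 7 mm) stand about 1.5 mm proud. The point is its centre, half-way up (24 mm above its foot); z is its axis
- button_box_center (a point): Pale blue-and-white closed button carton lying flat, 55 x 85 mm and 30 mm high, 120 g. The point is its centre, 15 mm above its underside; x runs across the 55 mm side, y along the 85 mm side, z up
- tags_b_center (a point): Bundle of yellow claim tags with a black band, a rigid flat pack 88 x 48 mm and 12 mm thick, 45 g. The point is its centre, 6 mm above its underside; x runs along the 88 mm side, y across the 48 mm side, z up
- thread_tray: Divided pale-wood tray, grey felt floors, fixed, outside 52 (x) x 148 (y) x 22 mm high. Three cells, 44 x 44 mm inside, in a row: centres at y = +48, 0, -48 mm, x = 0; floors 4 mm above the counter, outer walls 22 mm, dividers 18 mm high, 4 mm thick. Origin at the centre of its underside, x away from the robot, +y to the robot's left (turned up to 0.3 rad); brass card frame facing the robot
- job_tray: Shallow pale-wood tray with grey felt floor and brass corner pins, fixed to the counter, outside 90 (x) x 120 (y) mm, inside 80 x 110 mm, floor 4 mm above the counter, rim 10 mm high and 5 mm thick. Origin at the centre of its underside, x away from the robot, +y to the robot's left (turned by up to 0.3 rad), z up
- collar_box_center (a point): Dark green carton, 62 (x) x 110 (y) x 28 mm high, not part of this job: leave it. The point is its centre, 14 mm above its underside
- tags_a_center (a point): Bundle of white claim tags, 88 (x) x 48 (y) x 16 mm, not part of this job: leave it. The point is its centre, 8 mm above its underside
- tags_c_center (a point): Bundle of pink claim tags, 88 (x) x 48 (y) x 16 mm, not part of this job: leave it. The point is its centre, 8 mm above its underside
Things that resemble listed ones, but are neither listed nor needed, are in the scene too. What is shaped like the part that bears thread_navy_center but purple is not meant.

How it is judged:
By the outcome, as a careful person would: the job done as asked, in the order asked, and still so for the second after the job is handed in, with the robot touching nothing.
It also fails if it takes over 106 s, if anything falls off the work surface, if the arm or the gripper's body presses on something with over 40 N, if the wrist force passes 120 N, or if a joint passes its speed limit or range.

### The arm

A 7-joint arm with a two-finger parallel gripper is mounted at the origin on a cart in front of the work surface, level with it; the furniture and walls round the work are solid. World frame = base frame: x ahead of the robot, y to its left, z up, the work surface at z = 0. Lengths are in mm, angles in rad, forces in N, time in s.
With the tool pointing down it reaches from about 425 to 925 mm from the base axis. Payload 6.8 kg.
Tool frame: the origin (TCP) lies on the mounting face of the last link; the fingertips stand arm.tips_ahead ahead of it and the grasp point (between the pads) lies 163 mm ahead of it (arm.tips_ahead is the distance from the TCP to the fingertips, in mm); z points along the fingers, y is the line along which they close (so a half turn about z gives the same grasp; the last joint's range is limited). The gripper opens to 88 mm and grips with 3 to 60 N. Pads are 20 mm wide; open, the fingers measure 115 mm over their backs; the gripper's body (75 mm by 178 mm) begins 61 mm behind the grasp point.
Start: joints at [-1.408, 0.477, 0.022, 1.555, -0.011, 1.109, -0.083], TCP at [180.561, 650.415, 404.664] pointing down, gripper open.
Joint ranges: [-2.96, 2.96], [-0.34, 2.1], [-1.41, 1.46], [0.24, 2.44], [-1.37, 4.51], [0.17, 1.92], [-2.96, 2.96]. Speed limits (rad/s): [2.39, 2.39, 3.14, 3.14, 3.14, 3.14, 3.14].

### API

Orientations are given as a 3x3 rotation matrix whose columns are the frame's x, y, z axes.
In Python, from cell import arm gives the robot as it stands.
- The arm moves only by the shell command python3 -m inch 'ROWS' [FORCE]. ROWS is JSON, a list that holds one entry, the list of rows, each a list of 7 numbers: the turn, a rotation vector about the world's x, y, z in rad, then the shift along the world's x, y, z in m, then the opening, from -1 (shut) to 1 (fully open). A call has 1 to 5 rows; each row is the pose to reach, as a shift and turn from the pose commanded when the call began; what a row does not reach only later rows make up. A row lasts 1/12 s, in which the tool goes at most 41.7 mm and 7.16 degrees, less where a joint would pass 70% of its speed; a pose out of reach is approached as far as the arm can. A call with a gripper value outside its range is refused whole. The fingers move at their own pace and stop on an object; FORCE is the grip in N (left out, the last holds). Time passes only in rows, so rows that repeat a pose let the fingers close. It gives the time, the measured TCP pose, the force, the opening and the grip force at its end, in the units of the state.
- arm.state(): the state, without advancing time (a new reading comes with each control period).
- arm.camera(name): name is "side" or "top" or "wrist"; returns a dict with "frame" (480x640x3 uint8, blue, green, red), "depth" (480x640 float32, mm along the optical axis (not along the pixel's ray), 0 where there is no reading), "vertical_fov" (degrees; the focal length in pixels is half the picture's height over the tangent of half this angle, whatever the lens; pixels are square), "cx", "cy" (the principal point, pixels), "R" (3x3) and "t" (3): a world point X has camera coordinates R X + t; the wrist camera has in their place "T_tool_cam" (4x4, takes a point from camera to tool coordinates, whose origin is the TCP and whose axes are the flange's). Camera axes: x right, y down, z forward; pixel columns grow to the right and rows downward; lengths in mm; the calibration is good to about 2 mm. A picture is of the moment at which its call begins: read the wrist's pose just before it.
- arm.job_done(): hands the job in; it is judged then, once.
Trained networks look in the newest picture that a camera, given by its name, has taken for a name from the list of things; names that differ only in an ending like _2 or _b are one class to them, and where a whole thing is asked for, a point or a joint stands for the part that bears it (a point fixed in the world has none). Each returns a list of dicts, best first, with "confidence" (0 to 1); they miss things now and then, are a little off and sometimes report something else, mostly with a low value. They report only what shows in the picture. A call takes as long as a camera call. They do not tell look-alikes from the thing itself.
- arm.outline_of(camera, target): "mask" (480x640 bool, what is visible of it) and "xy" ([column, row] in pixels, amid what is visible of it).
The state is a dict: "clock": time; "joint_positions": joint angles; "joint_vel": joint speeds; "tau": joint torques, N m; "tcp_pos": TCP position; "orientation": TCP orientation; "wrist_force": force on the tool from outside, world axes, zero at the start; "ft_torque": the same for the moment, N m; "width": finger opening in mm; "finger_force": force on a finger pad.
Only numpy, scipy, OpenCV 4.12 (cv2) and the standard library are available. Lean on these libraries where they do the work, as an engineer would, in place of code of your own. Each camera call takes 0.05 s, during which the arm holds its last target. There are 200 camera calls.

## Working session

There is one attempt and no reset: what is moved stays moved. The work goes in short steps, Python scripts to look and compute and a shell command to move; the robot and the scene stay as the last step left them, time stands still between calls to the robot, and variables do not carry over. Pictures are saved under pics/ and viewed, at most 14 in all, crops included, and the job is handed in when it is done.

```bash
ls; mkdir -p pics
python3 - <<'E'
from cell import arm
import cv2
s=arm.state();print(s['clock'],s['tcp_pos'],s['orientation'],s['width'],arm.tips_ahead)
for n in['top','side']:
    c=arm.camera(n);cv2.imwrite(f'pics/{n}0.png',c['frame']);print(n,c['R'],c['t'],c['vertical_fov'],c['cx'],c['cy'])
E
```

```text
pics
0.0 [180.46332541 650.16489234 403.68019805] [[-9.63574486e-01  2.67439852e-01 -3.68981340e-04]
 [ 2.67440083e-01  9.63572892e-01 -1.75596035e-03]
 [-1.14073361e-04 -1.79067900e-03 -9.99998390e-01]] 87.79826915737361 182.0
top [[-0.02612714 -0.99960678  0.01018109]
 [-0.9889609   0.02436022 -0.14616056]
 [ 0.14585508 -0.01388746 -0.98920849]] [ -57.99471273  548.09453536 1273.56959101] 45.38766245868919 314.7050881169555 238.65836316298086
side [[ 0.99871562  0.04580327 -0.02166023]
 [ 0.00890478 -0.57952919 -0.81490283]
 [-0.04987795  0.81366331 -0.57919272]] [-516.34541744   19.5884008  1527.02154811] 42.846455317727234 316.90947757324966 234.4237776849299
```

View pics/top0.png

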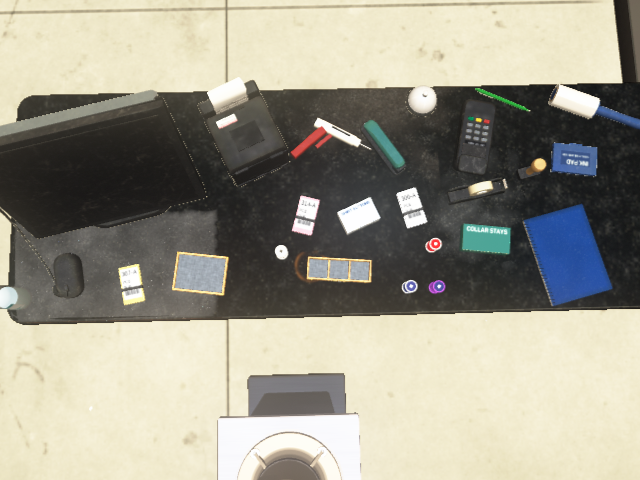

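View pics/side0.png

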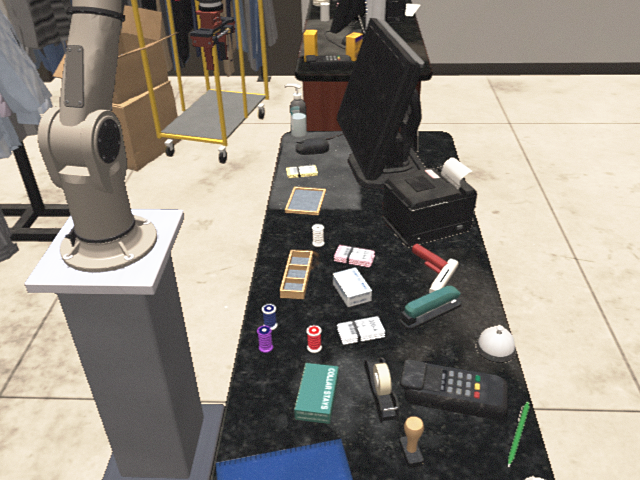

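The top view shows the yellow tags at (132,284), the job tray at (200,273), the white spool at (281,252), the thread tray at (339,269) and the button carton at (358,215). The navy spool is at (409,287), with the purple look-alike beside it at (437,287). The red spool is at (433,244). Next I'll measure positions from the masks and depth.

```bash
cat > h.py <<'E'
from cell import arm
import cv2, numpy as np
def cloud(c,s=None):
    f=240/np.tan(np.radians(c['vertical_fov']/2)); v,u=np.mgrid[0:480,0:640]; d=c['depth'].astype(float)
    P=np.stack([(u-c['cx'])/f*d,(v-c['cy'])/f*d,d],-1)
    if 'R' in c: return (P-c['t'])@c['R']
    T=c['T_tool_cam']; return (P@T[:3,:3].T+T[:3,3])@s['orientation'].T+s['tcp_pos']
H=dict(thread_white_center=48,thread_navy_center=48,thread_red_center=48,button_box_center=30,tags_b_center=12,thread_tray=22,job_tray=10,collar_box_center=28,tags_a_center=16,tags_c_center=16)
def rect(p):
    (x,y),(w,h),a=cv2.minAreaRect(p.astype(np.float32))
    if h>w: w,h,a=h,w,a+90
    return np.round([x,y,w,h,(a+90)%180-90],1)
def measure(cam,names=H,tol=5,zoff=0):
    s=arm.state();c=arm.camera(cam);P=cloud(c,s);out={}
    for n in names:
        for o in arm.outline_of(cam,n)[:4]:
            if o['confidence']<.25: continue
            q=P[o['mask']&(c['depth']>0)]; z=np.percentile(q[:,2],90)
            t=q[abs(q[:,2]-H[n]-zoff)<tol]
            if len(t)<6: print(n,'few',o['xy'],z);continue
            col=c['frame'][o['mask']].mean(0).round()
            r=rect(t[:,:2]); print(cam,n,'%.2f'%o['confidence'],np.round(o['xy']),'ztop %.1f'%np.median(t[:,2]),'x,y,L,W,ang',r,'mean',t[:,:2].mean(0).round(1),col)
    return s,c,P
E
python3 - <<'E'
from h import *
s,c,P=measure('top')
cv2.imwrite('pics/crop.png',cv2.resize(c['frame'][180:310,100:500],None,fx=2,fy=2,interpolation=cv2.INTER_CUBIC))
measure('side')
E
```

```text
top thread_white_center 0.43 [280. 251.] ztop 47.9 x,y,L,W,ang [519.    6.5  24.9  24.2  44.9] mean [519.2   6.3] [243. 246. 247.]
top thread_navy_center 0.68 [410. 287.] ztop 48.3 x,y,L,W,ang [ 433.4 -284.5   25.3   25.    88.7] mean [ 433.4 -284.5] [199. 167. 167.]
top thread_navy_center 0.67 [434. 287.] ztop 47.7 x,y,L,W,ang [ 431.5 -347.2   25.2   22.4  -79.7] mean [ 431.6 -346.7] [186.  98. 145.]
top thread_red_center 0.68 [435. 241.] ztop 47.6 x,y,L,W,ang [ 527.6 -344.9   26.2   25.8   -0.7] mean [ 528.1 -345.1] [141. 144. 235.]
top button_box_center 0.94 [360. 216.] ztop 30.3 x,y,L,W,ang [ 601.4 -174.8   85.7   55.2  -65.6] mean [ 600.8 -174.5] [243. 242. 241.]
top tags_b_center 0.64 [133. 285.] ztop 10.6 x,y,L,W,ang [456.2 354.9  87.1  48.4  10.9] mean [456.2 354.6] [206. 229. 231.]
top tags_b_center 0.33 [407. 286.] ztop 12.1 x,y,L,W,ang [ 429.7 -277.4   22.7    7.5   24.3] mean [ 431.4 -275.6] [190. 161. 161.]
top thread_tray 0.74 [357. 215.] ztop 25.8 x,y,L,W,ang [ 601.7 -173.4   82.2   56.4  -66.1] mean [ 597.5 -172. ] [243. 241. 240.]
top thread_tray 0.60 [338. 269.] zto
[... 1626 characters left out ...]
 62.8   83.3] mean [ 537.5 -489.1] [151. 160. 108.]
side job_tray 0.78 [305. 201.] ztop 7.2 x,y,L,W,ang [476.2 191.3 130.5  91.   82.4] mean [475.7 187.7] [166. 179. 186.]
side collar_box_center 0.69 [318. 393.] ztop 28.5 x,y,L,W,ang [ 537.9 -472.2  114.    62.7   83.2] mean [ 538.1 -475.8] [151. 160. 109.]
side tags_a_center 0.78 [364. 329.] ztop 15.4 x,y,L,W,ang [ 618.5 -304.2   88.4   52.9   16. ] mean [ 618.8 -306.4] [233. 233. 234.]
side tags_c_center 0.73 [351. 258.] ztop 15.0 x,y,L,W,ang [606.5 -55.8  85.4  50.8 -16.1] mean [607.1 -57.6] [213. 210. 228.]
side tags_c_center 0.68 [363. 330.] ztop 15.4 x,y,L,W,ang [ 618.5 -304.2   88.4   52.9   16. ] mean [ 619.  -306.5] [226. 227. 227.]
```

View pics/crop.png

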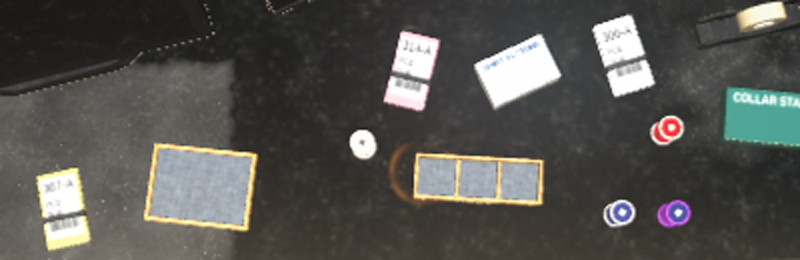

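```bash
python3 - <<'E'
from h import *
c=arm.camera('top');P=cloud(c);c2=arm.camera('side');P2=cloud(c2)
for y0 in range(-50,450,50):
  r=[]
  for Q in(P,P2):
    q=Q.reshape(-1,3);q=q[(q[:,1]>y0)&(q[:,1]<y0+50)&(q[:,2]>60)&(q[:,0]>380)&(q[:,0]<900)]
    r+= [q[:,0].min().round(),q[q[:,0].argmin(),2].round(),q[:,2].max().round()] if len(q) else ['-']
  print(y0,r)
E
python3 -m inch '[[[0,0,-0.44,0.11,-0.17,0,1],[0,0,-0.44,0.11,-0.17,0,1],[0,0,-0.44,0.11,-0.17,0,1],[0,0,-0.44,0.11,-0.17,0,1],[0,0,-0.44,0.11,-0.17,0,1]]]'
```

```text
-50 [np.float64(727.0), np.float64(110.0), np.float64(132.0), np.float64(724.0), np.float64(116.0), np.float64(133.0)]
0 [np.float64(708.0), np.float64(112.0), np.float64(140.0), np.float64(703.0), np.float64(90.0), np.float64(138.0)]
50 [np.float64(682.0), np.float64(118.0), np.float64(165.0), np.float64(680.0), np.float64(114.0), np.float64(163.0)]
100 [np.float64(680.0), np.float64(92.0), np.float64(165.0), np.float64(679.0), np.float64(110.0), np.float64(163.0)]
150 [np.float64(633.0), np.float64(89.0), np.float64(392.0), np.float64(631.0), np.float64(109.0), np.float64(390.0)]
200 [np.float64(621.0), np.float64(85.0), np.float64(393.0), np.float64(618.0), np.float64(87.0), np.float64(391.0)]
250 [np.float64(609.0), np.float64(94.0), np.float64(395.0), np.float64(608.0), np.float64(90.0), np.float64(392.0)]
300 [np.float64(598.0), np.float64(88.0), np.float64(393.0), np.float64(597.0), np.float64(95.0), np.float64(389.0)]
350 [np.float64(586.0), np.float64(97.0), np.float64(395.0), np.float64(585.0), np.float64(97.0), np.float64(389.0)]
400 [np.float64(575.0), np.float64(95.0), np.float64(393.0), np.float64(573.0), np.float64(91.0), np.float64(391.0)]
clock: 1.72
tcp_pos: [292.0, 477.9, 404.8]
orientation: [[-0.755, 0.656, 0.001], [0.656, 0.755, -0.0], [-0.001, 0.0, -1.0]]
wrist_force: [0.2, -0.6, 0.2]
width: 87.8
finger_force: 0.0
```

```bash
python3 -m inch '[[[0,0,-0.434,0.11,-0.17,0,1],[0,0,-0.434,0.11,-0.17,0,1],[0,0,-0.434,0.11,-0.17,0,1],[0,0,-0.434,0.11,-0.17,0,1],[0,0,-0.434,0.11,-0.17,0,1]]]'|sed -n 2p
python3 -m inch '[[[0,0,0,0.06,-0.19,0,1],[0,0,0,0.06,-0.19,0,1],[0,0,0,0.06,-0.19,0,1],[0,0,0,0.06,-0.19,0,1],[0,0,0,0.06,-0.19,0,1]]]'|sed -n 2p
python3 -m inch '[[[0,0,0,0.06,-0.19,0,1],[0,0,0,0.06,-0.19,0,1],[0,0,0,0.06,-0.19,0,1],[0,0,0,0.06,-0.19,0,1],[0,0,0,0.06,-0.19,0,1]]]'|sed -n 2p
python3 -m inch '[[[0,0,0,0.08,-0.105,-0.06,1],[0,0,0,0.08,-0.105,-0.06,1],[0,0,0,0.08,-0.105,-0.06,1],[0,0,0,0.08,-0.105,-0.06,1],[0,0,0,0.08,-0.105,-0.06,1]]]'|sed -n 1,3p
python3 - <<'E'
from h import *
s,c,P=measure('wrist',['button_box_center'])
cv2.imwrite('pics/w1.png',c['frame']); print(s['tcp_pos'],np.degrees(np.arctan2(*s['orientation'][1::-1,1])))
E
```

```text
tcp_pos: [401.7, 307.7, 405.0]
tcp_pos: [461.0, 117.0, 405.1]
tcp_pos: [520.8, -73.0, 405.2]
clock: 3.38
tcp_pos: [601.2, -178.3, 342.6]
orientation: [[-0.409, 0.912, -0.002], [0.912, 0.409, -0.003], [-0.002, -0.003, -1.0]]
wrist button_box_center 0.97 [324. 219.] ztop 29.9 x,y,L,W,ang [ 601.9 -174.1   85.5   55.4  -66.4] mean [ 601.1 -172.2] [244. 241. 239.]
[ 601.1913008  -178.30481567  342.55732782] 24.156050861770787
```

View pics/w1.png

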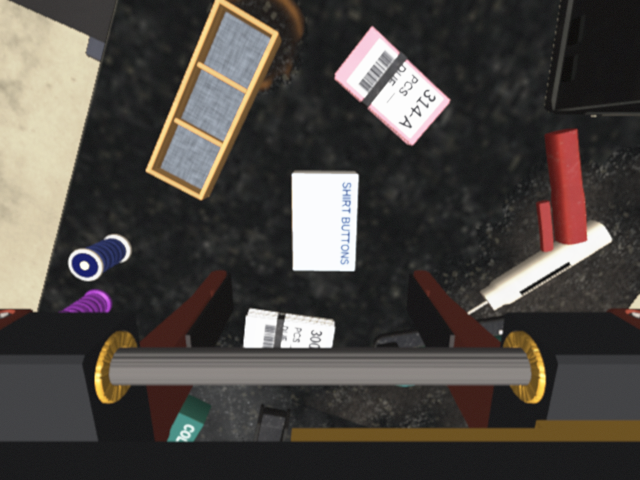

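The wrist view shows the shirt-button carton at (325,220), square to the fingers and 4 mm off in y. Now I'll descend, grip and lift.

```bash
python3 -m inch '[[[0,0,0,0,0.004,-0.04,1],[0,0,0,0,0.004,-0.08,1],[0,0,0,0,0.004,-0.12,1],[0,0,0,0,0.004,-0.149,1],[0,0,0,0,0.004,-0.149,1]]]' 20|sed -n 2p
python3 -m inch '[[[0,0,0,0,0,0,-0.1],[0,0,0,0,0,0,-0.1],[0,0,0,0,0,0,-0.1],[0,0,0,0,0,0,-0.1],[0,0,0,0,0,0,-0.1]]]' 20
python3 -m inch '[[[0,0,0,0,0,0,-0.1],[0,0,0,0,0,0,-0.1],[0,0,0,0,0,0,-0.1]]]' 20 | tail -2
python3 -m inch '[[[0,0,0,0,0,0.02,-0.1],[0,0,0,0,0,0.05,-0.1],[0,0,0,0,0,0.09,-0.1],[0,0,0,0,0,0.12,-0.1],[0,0,0,0,0,0.12,-0.1]]]' 20
```

```text
tcp_pos: [598.2, -167.4, 191.2]
clock: 4.32
tcp_pos: [601.2, -170.6, 197.5]
orientation: [[-0.413, 0.911, 0.003], [0.911, 0.413, -0.0], [-0.001, 0.003, -1.0]]
wrist_force: [0.5, -0.9, -0.3]
width: 57.9
finger_force: 0.0
width: 54.9
finger_force: 20.0
clock: 4.98
tcp_pos: [602.3, -172.0, 322.4]
orientation: [[-0.412, 0.911, 0.01], [0.911, 0.412, -0.002], [-0.006, 0.009, -1.0]]
wrist_force: [1.7, -0.3, -1.3]
width: 55.0
finger_force: 20.0
```

```bash
python3 -m inch '[[[0,0,-0.282,-0.06,0.185,0,-0.1],[0,0,-0.282,-0.06,0.185,0,-0.1],[0,0,-0.282,-0.06,0.185,0,-0.1],[0,0,-0.282,-0.06,0.185,0,-0.1],[0,0,-0.282,-0.06,0.185,0,-0.1]]]' |sed -n 2p
python3 -m inch '[[[0,0,-0.282,-0.063,0.186,0,-0.1],[0,0,-0.282,-0.063,0.186,0,-0.1],[0,0,-0.282,-0.063,0.186,0,-0.1],[0,0,-0.282,-0.063,0.186,0,-0.1],[0,0,-0.282,-0.063,0.186,0,-0.1]]]' |sed -n 2p
python3 -m inch '[[[0,0,0,0,0,-0.04,-0.1],[0,0,0,0,0,-0.07,-0.1],[0,0,0,0,0,-0.07,-0.1],[0,0,0,0,0,-0.07,-0.1]]]'
python3 - <<'E'
from h import *
s,c,P=measure('wrist',['job_tray'],tol=5)
print(s['tcp_pos'])
measure('wrist',['button_box_center'],tol=12,zoff=s['tcp_pos'][2]-197.5)
print(np.degrees(np.arctan2(*s['orientation'][1::-1,1])))
cv2.imwrite('pics/w2.png',c['frame'])
measure('top',['job_tray'])
E
```

```text
tcp_pos: [539.0, 18.3, 315.0]
tcp_pos: [475.8, 203.6, 315.3]
clock: 6.15
tcp_pos: [477.0, 199.8, 244.9]
orientation: [[0.138, 0.99, -0.003], [0.99, -0.138, -0.002], [-0.003, -0.002, -1.0]]
wrist_force: [-0.3, -0.6, -0.3]
width: 55.0
finger_force: 20.0
wrist job_tray 0.87 [330. 190.] ztop 9.2 x,y,L,W,ang [477.4 198.4 119.5  90.3  82.5] mean [485.6 236.2] [124. 141. 153.]
[476.99398882 199.78944392 244.87632558]
wrist button_box_center 0.77 [318. 278.] ztop 79.6 x,y,L,W,ang [477.4 196.5  85.9  55.4  81.5] mean [479.6 210.5] [227. 221. 217.]
-7.950959378060063
top job_tray 0.98 [221. 276.] ztop 7.6 x,y,L,W,ang [473.9 165.7  89.9  58.5  -6.9] mean [472.2 157.2] [172. 190. 194.]
```

View pics/w2.png

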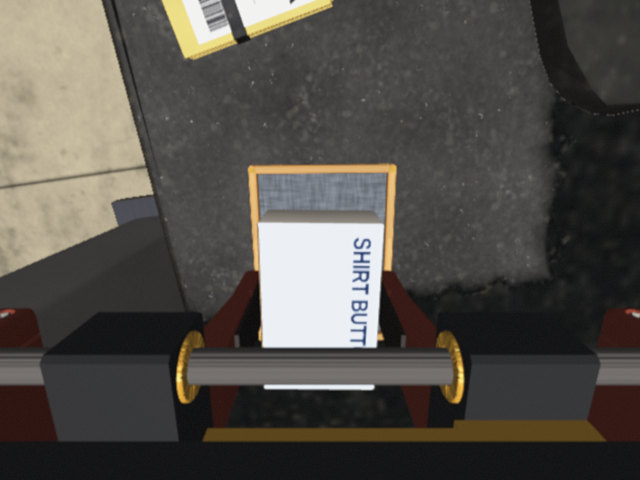

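The wrist view shows the carton held over the tray (tray edges at columns 250–395), parallel to it and within 1 mm of centre. Lowering it now.

```bash
python3 -m inch '[[[0,0,0,0,0.001,-0.02,-0.1],[0,0,0,0,0.001,-0.036,-0.1],[0,0,0,0,0.001,-0.041,-0.1],[0,0,0,0,0.001,-0.043,-0.1],[0,0,0,0,0.001,-0.043,-0.1]]]' | sed -n '2p;4p'
python3 -m inch '[[[0,0,0,0,0,-0.001,-0.1],[0,0,0,0,0,-0.002,-0.1],[0,0,0,0,0,-0.002,-0.1],[0,0,0,0,0,-0.002,-0.1]]]' | sed -n '2p;4p'
```

```text
tcp_pos: [477.8, 201.2, 203.0]
wrist_force: [-0.5, 0.4, -1.2]
tcp_pos: [477.8, 201.5, 201.2]
wrist_force: [0.3, 0.7, 0.9]
```

```bash
python3 -m inch '[[[0,0,0,0,0,-0.001,-0.1],[0,0,0,0,0,-0.001,-0.1],[0,0,0,0,0,-0.001,0.7],[0,0,0,0,0,-0.001,0.7],[0,0,0,0,0,-0.001,0.7]]]' | sed -n '2,6p'
python3 -m inch '[[[0,0,0,0,0,0.03,1],[0,0,0,0,0,0.07,1],[0,0,0,0,0,0.11,1],[0,0,0,0,0,0.13,1],[0,0,0,0,0,0.13,1]]]' | sed -n '2,6p'
python3 - <<'E'
from h import *
s,c,P=measure('wrist',['job_tray'])
measure('wrist',['button_box_center'],zoff=4)
measure('top',['tags_b_center'])
measure('wrist',['tags_b_center'])
E
```

```text
tcp_pos: [477.6, 201.5, 199.8]
orientation: [[0.137, 0.991, 0.0], [0.991, -0.137, 0.0], [0.0, 0.0, -1.0]]
wrist_force: [-1.0, 0.2, 0.0]
width: 71.1
finger_force: 0.0
tcp_pos: [479.1, 201.6, 333.8]
orientation: [[0.138, 0.99, 0.006], [0.99, -0.138, 0.005], [0.005, 0.005, -1.0]]
wrist_force: [-0.0, 0.0, 0.2]
width: 87.7
finger_force: 0.0
wrist job_tray 0.91 [320. 182.] ztop 9.1 x,y,L,W,ang [477.3 198.  120.   90.2  82.7] mean [477.5 202. ] [156. 181. 192.]
wrist button_box_center 0.86 [318. 235.] ztop 33.9 x,y,L,W,ang [476.5 198.   86.2  55.4  81.5] mean [477.  200.6] [248. 246. 244.]
wrist tags_b_center 0.57 [258.  34.] ztop 10.5 x,y,L,W,ang [455.8 356.9  87.8  48.4  10.2] mean [454.2 354.8] [204. 225. 227.]
```

The carton lies flat in the tray at (476.5,198), with the tray centred at (477.3,198) and about 1° between them. Next, the yellow tags.

```bash
python3 -m inch '[[[0,0,-0.62,-0.012,0.08,0,1],[0,0,-0.62,-0.012,0.08,0,1],[0,0,-0.62,-0.012,0.08,0,1],[0,0,-0.62,-0.012,0.08,0,1],[0,0,-0.62,-0.012,0.08,0,1]]]' | sed -n '2p'
python3 -m inch '[[[0,0,-0.62,-0.011,0.075,-0.05,1],[0,0,-0.62,-0.011,0.075,-0.05,1],[0,0,-0.62,-0.011,0.075,-0.05,1],[0,0,-0.62,-0.011,0.075,-0.05,1],[0,0,-0.62,-0.011,0.075,-0.05,1]]]' | sed -n '2p'
python3 -m inch '[[[0,0,0,0,0,0,1],[0,0,0,0,0,0,1]]]' | sed -n '2p'
python3 - <<'E'
from h import *
s,c,P=measure('wrist',['tags_b_center'])
print(s['tcp_pos'],s['joint_positions'].round(2),np.degrees(np.arctan2(*s['orientation'][1::-1,1])))
cv2.imwrite('pics/w3.png',c['frame'])
E
```

```text
tcp_pos: [465.2, 282.2, 328.9]
tcp_pos: [453.9, 357.3, 278.0]
tcp_pos: [454.5, 356.3, 278.9]
wrist tags_b_center 0.61 [317. 236.] ztop 10.4 x,y,L,W,ang [455.7 357.2  87.7  47.9  10.3] mean [457.8 357.5] [193. 219. 222.]
[454.45636747 356.32687313 278.93301732] [-1.45  0.67  0.95  1.94 -0.7   0.9  -1.5 ] -78.7550980130504
```

View pics/w3.png

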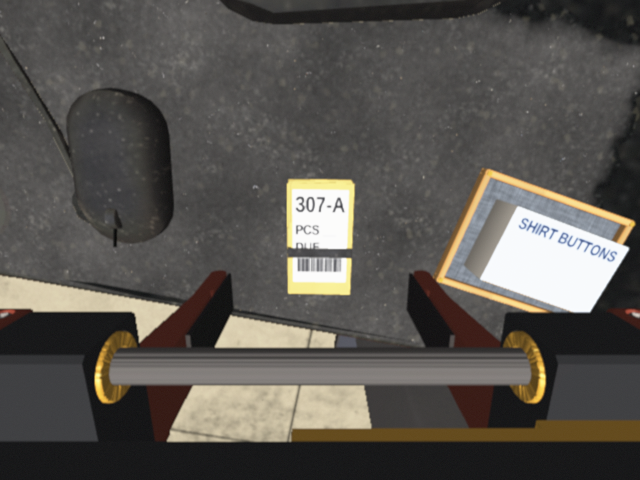

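The wrist view shows the yellow pack "307-A" centred at (320,237), square to the fingers. Gripping it.

```bash
python3 -m inch '[[[0,0,-0.016,0.001,0.001,-0.04,1],[0,0,-0.016,0.001,0.001,-0.075,1],[0,0,-0.016,0.001,0.001,-0.088,1],[0,0,-0.016,0.001,0.001,-0.093,1],[0,0,-0.016,0.001,0.001,-0.093,1]]]' 15|sed -n '2p;4p'
python3 -m inch '[[[0,0,0,0,0,0,-0.3],[0,0,0,0,0,0,-0.3],[0,0,0,0,0,0,-0.3],[0,0,0,0,0,0,-0.3],[0,0,0,0,0,0,-0.3]]]' 15|sed -n '2p;4,6p'
python3 -m inch '[[[0,0,0,0,0,0,-0.3],[0,0,0,0,0,0,-0.3],[0,0,0,0,0,0,-0.3],[0,0,0,0,0,0,-0.3],[0,0,0,0,0,0,-0.3]]]' 15|sed -n '2p;4,6p'
python3 -m inch '[[[0,0,0,0,0,0.02,-0.3],[0,0,0,0,0,0.05,-0.3],[0,0,0,0,0,0.09,-0.3],[0,0,0,0,0,0.12,-0.3],[0,0,0,0,0,0.12,-0.3]]]'|sed -n '2,6p'
```

```text
tcp_pos: [455.7, 357.0, 186.5]
wrist_force: [-0.9, -0.1, 0.6]
tcp_pos: [455.7, 357.7, 187.4]
wrist_force: [-0.8, 0.5, 0.0]
width: 58.3
finger_force: 0.0
tcp_pos: [455.6, 357.5, 186.9]
wrist_force: [-1.7, -0.4, 4.9]
width: 47.9
finger_force: 15.0
tcp_pos: [457.6, 357.6, 311.7]
orientation: [[0.985, 0.175, 0.006], [0.175, -0.985, 0.005], [0.007, -0.004, -1.0]]
wrist_force: [0.4, 1.2, -0.7]
width: 48.0
finger_force: 15.0
```

```bash
python3 -m inch '[[[0,0,0.62,0.01,-0.08,0,-0.3],[0,0,0.62,0.01,-0.08,0,-0.3],[0,0,0.62,0.01,-0.08,0,-0.3],[0,0,0.62,0.01,-0.08,0,-0.3],[0,0,0.62,0.01,-0.08,0,-0.3]]]' | sed -n '2p'
python3 -m inch '[[[0,0,0.62,0.01,-0.079,-0.02,-0.3],[0,0,0.62,0.01,-0.079,-0.04,-0.3],[0,0,0.62,0.01,-0.079,-0.05,-0.3],[0,0,0.62,0.01,-0.079,-0.05,-0.3],[0,0,0.62,0.01,-0.079,-0.05,-0.3]]]' | sed -n '2p'
python3 -m inch '[[[0,0,0.01,0,0,0,-0.3],[0,0,0.01,0,0,0,-0.3],[0,0,0.01,0,0,0,-0.3]]]' | sed -n '2p'
python3 - <<'E'
from h import *
s,c,P=measure('wrist',['tags_b_center'],tol=8,zoff=arm.state()['tcp_pos'][2]-187)
measure('wrist',['button_box_center','job_tray'],zoff=4,tol=6)
print(s['tcp_pos'],np.degrees(np.arctan2(*s['orientation'][1::-1,1])))
cv2.imwrite('pics/w4.png',c['frame'])
E
```

```text
tcp_pos: [465.4, 276.5, 306.1]
tcp_pos: [475.0, 196.9, 255.1]
tcp_pos: [475.5, 198.5, 256.4]
wrist tags_b_center 0.73 [317. 273.] ztop 79.9 x,y,L,W,ang [476.1 206.7  73.5  48.2  81.6] mean [476.6 209.4] [206. 224. 226.]
wrist button_box_center 0.79 [321. 196.] ztop 33.5 x,y,L,W,ang [482.7 238.2  55.    5.9 -10. ] mean [482.1 238.6] [209. 213. 215.]
wrist job_tray 0.64 [332. 185.] ztop 9.3 x,y,L,W,ang [477.3 198.1 119.7  89.8  82.5] mean [481.8 233.2] [156. 184. 194.]
[475.49083558 198.50129511 256.44976254] -8.442427305699606
```

View pics/w4.png

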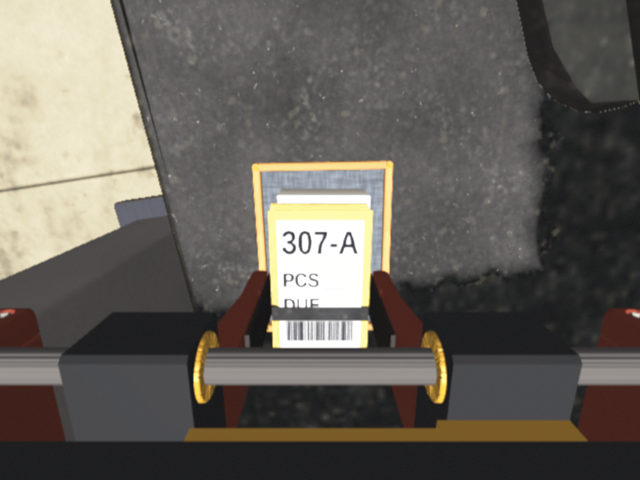

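The wrist view shows the tags held parallel over the carton, 1–2 mm too far left. Lowering with that correction.

```bash
python3 -m inch '[[[0,0,0,0.0005,-0.0015,-0.02,-0.3],[0,0,0,0.0005,-0.0015,-0.03,-0.3],[0,0,0,0.0005,-0.0015,-0.034,-0.3],[0,0,0,0.0005,-0.0015,-0.034,-0.3]]]' | sed -n '2p;4p'
python3 -m inch '[[[0,0,0,0,0,-0.001,-0.3],[0,0,0,0,0,-0.002,-0.3],[0,0,0,0,0,-0.002,-0.3]]]' | sed -n '2p;4p'
```

```text
tcp_pos: [475.7, 196.8, 221.8]
wrist_force: [-0.1, -0.6, -0.4]
tcp_pos: [476.2, 197.0, 221.0]
wrist_force: [0.3, -0.2, 0.5]
```

```bash
python3 -m inch '[[[0,0,0,0,0,-0.001,-0.3],[0,0,0,0,0,-0.001,-0.3],[0,0,0,0,0,-0.001,0.5],[0,0,0,0,0,-0.001,0.5],[0,0,0,0,0,-0.001,0.5]]]' | sed -n '2p;4,6p'
python3 -m inch '[[[0,0,0,0,0,0.03,1],[0,0,0,0,0,0.07,1],[0,0,0,0,0,0.11,1],[0,0,0,0,0,0.11,1],[0,0,0,0,0,0.11,1]]]' | sed -n '2p'
python3 - <<'E'
from h import *
s,c,P=measure('wrist',['tags_b_center'],zoff=34)
measure('wrist',['button_box_center','job_tray'],zoff=4)
measure('wrist',['thread_white_center'])
print(s['joint_positions'].round(2))
cv2.imwrite('pics/w5.png',c['frame'])
E
```

```text
tcp_pos: [476.1, 197.0, 219.9]
wrist_force: [0.1, 1.0, 0.1]
width: 63.8
finger_force: 0.0
tcp_pos: [476.7, 197.2, 331.7]
wrist tags_b_center 0.80 [315. 232.] ztop 44.3 x,y,L,W,ang [475.8 198.   87.6  48.   81.6] mean [476.2 200.1] [217. 234. 235.]
wrist tags_b_center 0.54 [390. 412.] ztop 47.2 x,y,L,W,ang [518.8  13.3  25.8  18.8  16.2] mean [520.  15.] [218. 230. 237.]
wrist button_box_center 0.69 [355. 205.] ztop 33.5 x,y,L,W,ang [476.6 198.9  84.9  55.4  81.4] mean [485.3 201.1] [220. 228. 231.]
wrist job_tray 0.59 [329. 175.] ztop 9.6 x,y,L,W,ang [477.4 198.5 118.8  89.1  82.5] mean [479.9 212.9] [172. 194. 198.]
wrist thread_white_center 0.67 [394. 409.] ztop 47.2 x,y,L,W,ang [520.6  14.3  24.9  15.4 -23.5] mean [519.9  15.4] [220. 232. 239.]
[-1.09  0.37  0.72  2.04 -0.33  0.84 -0.33]
```

View pics/w5.png

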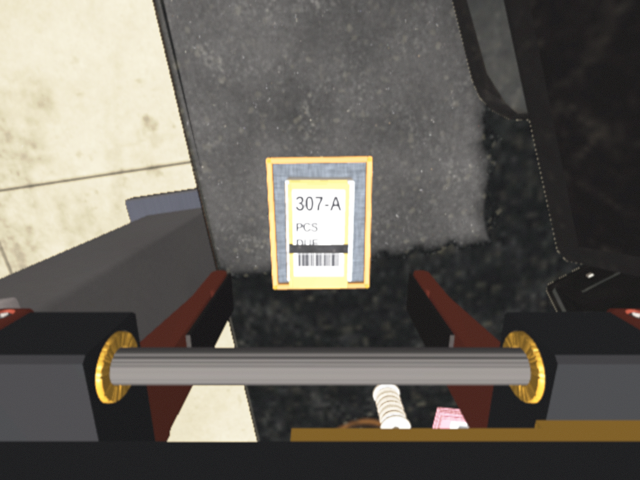

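The stack is right: the tags sit centred on the carton and square in the tray, at (318,230). Next, the white spool.

```bash
python3 -m inch '[[[0,0,0.07,0.042,-0.191,-0.03,1],[0,0,0.07,0.042,-0.191,-0.03,1],[0,0,0.07,0.042,-0.191,-0.03,1],[0,0,0.07,0.042,-0.191,-0.03,1],[0,0,0.07,0.042,-0.191,-0.03,1]]]' | sed -n '2p'
python3 -m inch '[[[0,0,0,0,0,0,1],[0,0,0,0,0,0,1]]]' | sed -n '2p'
cat >> h.py <<'E'
def spool(cam,n,col=None,zt=47.5):
    s=arm.state();c=arm.camera(cam);P=cloud(c,s)
    for o in arm.outline_of(cam,n)[:4]:
        q=P[o['mask']&(c['depth']>0)];t=q[abs(q[:,2]-zt)<4]
        if len(t)<10: continue
        (x,y),r=cv2.minEnclosingCircle(t[:,:2].astype(np.float32))
        print(cam,n,'%.2f'%o['confidence'],np.round(o['xy']),'c',round(x,1),round(y,1),'r',round(r,1),'z %.1f'%np.median(t[:,2]),'mean',t.mean(0).round(1),c['frame'][o['mask']].mean(0).round())
    print('tcp',s['tcp_pos'].round(1),'close',np.degrees(np.arctan2(*s['orientation'][1::-1,1])).round(1))
    return s,c,P
E
python3 - <<'E'
from h import *
s,c,P=spool('wrist','thread_white_center')
cv2.imwrite('pics/w6.png',c['frame'])
E
```

```text
tcp_pos: [517.9, 2.4, 298.9]
tcp_pos: [517.9, 3.7, 299.0]
wrist thread_white_center 0.72 [326. 242.] c 519.8 7.7 r 14.1 z 47.5 mean [519.7   8.2  47.5] [243. 246. 248.]
tcp [517.9   3.7 299. ] close -4.5
```

View pics/w6.png

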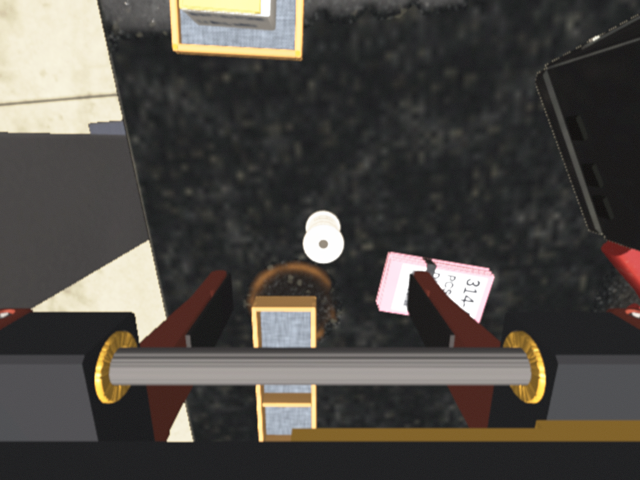

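The white spool's top is at (323,243), clear of the pink tags. Gripping and lifting.

```bash
python3 -m inch '[[[0,0,0,0.002,0.004,-0.04,1],[0,0,0,0.002,0.004,-0.08,1],[0,0,0,0.002,0.004,-0.095,1],[0,0,0,0.002,0.004,-0.095,0.4],[0,0,0,0.002,0.004,-0.095,0]]]' 15|sed -n '2p;5p'
python3 -m inch '[[[0,0,0,0,0,0,-0.6],[0,0,0,0,0,0,-0.6],[0,0,0,0,0,0,-0.6],[0,0,0,0,0,0,-0.6],[0,0,0,0,0,0,-0.6]]]' 15|sed -n '2p;4,6p'
python3 -m inch '[[[0,0,0,0,0,0,-0.6],[0,0,0,0,0,0,-0.6],[0,0,0,0,0,0,-0.6],[0,0,0,0,0,0,-0.6]]]' 15|sed -n '2p;4,6p'
python3 -m inch '[[[0,0,0,0,0,0.02,-0.6],[0,0,0,0,0,0.05,-0.6],[0,0,0,0,0,0.06,-0.6],[0,0,0,0,0,0.06,-0.6]]]'|sed -n '2,6p'
python3 - <<'E'
from h import *
measure('top',['thread_tray'])
E
```

```text
tcp_pos: [519.9, 11.3, 204.3]
width: 77.6
tcp_pos: [520.3, 10.0, 205.4]
wrist_force: [0.9, 0.8, -0.2]
width: 44.8
finger_force: 0.0
tcp_pos: [520.2, 9.8, 204.7]
wrist_force: [0.3, -0.3, 0.0]
width: 24.8
finger_force: 15.0
tcp_pos: [521.0, 9.8, 266.7]
orientation: [[0.074, 0.997, 0.004], [0.997, -0.074, 0.001], [0.001, 0.004, -1.0]]
wrist_force: [0.4, 0.1, 0.6]
width: 25.1
finger_force: 15.0
top thread_tray 0.74 [340. 270.] ztop 21.2 x,y,L,W,ang [ 477.6 -125.4  147.5   52.4   85.4] mean [ 476.5 -125.8] [165. 182. 186.]
```

```bash
python3 -m inch '[[[0,0,0,-0.039,-0.084,0,-0.6],[0,0,0,-0.039,-0.084,0,-0.6],[0,0,0,-0.039,-0.084,0,-0.6],[0,0,0,-0.039,-0.084,0,-0.6],[0,0,0,-0.039,-0.084,0,-0.6]]]' | sed -n '2p'
python3 - <<'E'
from h import *
s,c,P=spool('wrist','thread_white_center',zt=47.5+arm.state()['tcp_pos'][2]-204.7)
measure('wrist',['thread_tray'])
cv2.imwrite('pics/w7.png',c['frame'])
E
```

```text
tcp_pos: [480.6, -74.3, 263.7]
wrist thread_white_center 0.75 [321. 305.] c 479.5 -75.9 r 14.0 z 106.5 mean [479.8 -75.3 106.4] [238. 244. 246.]
tcp [480.6 -74.3 263.7] close -4.3
wrist thread_tray 0.76 [319. 254.] ztop 21.0 x,y,L,W,ang [ 477.3 -124.   148.    52.1   85.5] mean [ 478.2 -111.1] [141. 169. 183.]
```

View pics/w7.png

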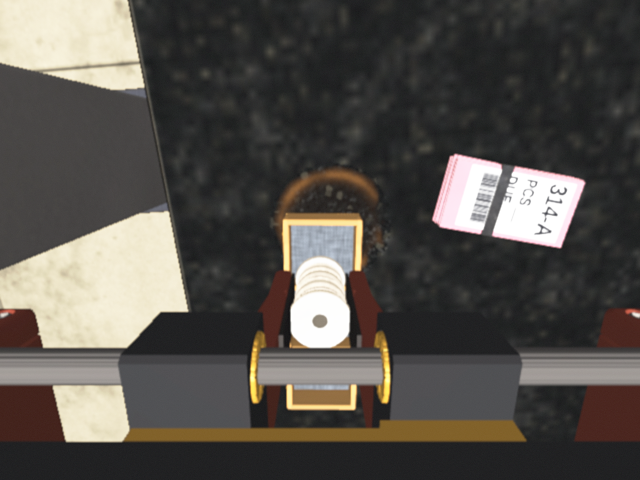

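The wrist view shows the white spool at (320,320), above the left cell and 1–2 mm off centre. Lowering and releasing.

```bash
python3 -m inch '[[[0,0,0,0.0015,0,-0.025,-0.6],[0,0,0,0.0015,0,-0.045,-0.6],[0,0,0,0.0015,0,-0.053,-0.6],[0,0,0,0.0015,0,-0.054,-0.6],[0,0,0,0.0015,0,-0.054,-0.6]]]' | sed -n '2p;4p'
python3 -m inch '[[[0,0,0,0,0,-0.001,-0.6],[0,0,0,0,0,-0.001,-0.6],[0,0,0,0,0,-0.001,-0.6]]]' | sed -n '2p;4p'
```

```text
tcp_pos: [482.7, -73.8, 210.5]
wrist_force: [-0.2, 0.2, -0.3]
tcp_pos: [482.9, -74.1, 210.4]
wrist_force: [0.5, -1.0, -0.5]
```

```bash
python3 -m inch '[[[0,0,0,-0.001,0,-0.002,-0.6],[0,0,0,-0.001,0,-0.002,-0.6],[0,0,0,-0.001,0,-0.002,-0.6]]]' | sed -n '2p;4p'
python3 -m inch '[[[0,0,0,0,0,-0.0005,-0.3],[0,0,0,0,0,-0.0005,0],[0,0,0,0,0,-0.0005,0.2],[0,0,0,0,0,-0.0005,0.2],[0,0,0,0,0,-0.0005,0.2]]]' | sed -n '2p;4,5p'
python3 -m inch '[[[0,0,0,0,0,0.02,0.6],[0,0,0,0,0,0.05,1],[0,0,0,0,0,0.09,1],[0,0,0,0,0,0.09,1],[0,0,0,0,0,0.09,1]]]' | sed -n '2p'
python3 - <<'E'
from h import *
spool('wrist','thread_white_center',zt=52)
spool('top','thread_navy_center')
E
```

```text
tcp_pos: [482.3, -74.1, 208.5]
wrist_force: [0.2, -0.6, 5.5]
tcp_pos: [481.4, -74.1, 207.0]
wrist_force: [0.1, 0.2, 0.7]
width: 51.7
tcp_pos: [482.2, -74.0, 298.8]
wrist thread_white_center 0.86 [319. 252.] c 481.9 -75.8 r 14.1 z 51.5 mean [482.1 -75.5  51.4] [242. 246. 248.]
tcp [482.2 -74.  298.8] close -4.2
top thread_navy_center 0.62 [436. 285.] c 430.5 -347.6 r 13.9 z 47.9 mean [ 431.5 -347.    47.8] [197. 102. 154.]
top thread_navy_center 0.48 [409. 288.] c 433.1 -285.1 r 13.6 z 48.2 mean [ 432.7 -284.9   47.9] [203. 167. 166.]
tcp [481.2 -73.8 296.7] close -4.2
```

The white spool stands upright in the left cell. Next, navy, the one with white flanges at (409,287), not the purple one at (437,287).

```bash
python3 -m inch '[[[0,0,0,-0.045,-0.19,0,1],[0,0,0,-0.045,-0.19,0,1],[0,0,0,-0.045,-0.19,0,1],[0,0,0,-0.045,-0.19,0,1],[0,0,0,-0.045,-0.19,0,1]]]' | sed -n '2p'
python3 -m inch '[[[0,0,0,-0.004,-0.02,0,1],[0,0,0,-0.004,-0.02,0,1],[0,0,0,-0.004,-0.02,0,1]]]' | sed -n '2p'
python3 - <<'E'
from h import *
s,c,P=spool('wrist','thread_navy_center')
print(s['joint_positions'].round(2))
cv2.imwrite('pics/w8.png',c['frame'])
E
```

```text
tcp_pos: [434.6, -267.4, 296.3]
tcp_pos: [431.7, -284.9, 296.1]
wrist thread_navy_center 0.97 [325. 245.] c 432.8 -283.6 r 14.1 z 47.8 mean [ 432.8 -283.2   47.7] [191. 155. 153.]
wrist thread_navy_center 0.93 [325. 318.] c 431.0 -346.2 r 14.1 z 47.7 mean [ 430.8 -345.4   47.7] [175.  74. 133.]
tcp [ 431.7 -284.9  296.1] close -4.4
[-0.09  0.44  0.71  2.06 -0.4   0.78  0.78]
```

View pics/w8.png

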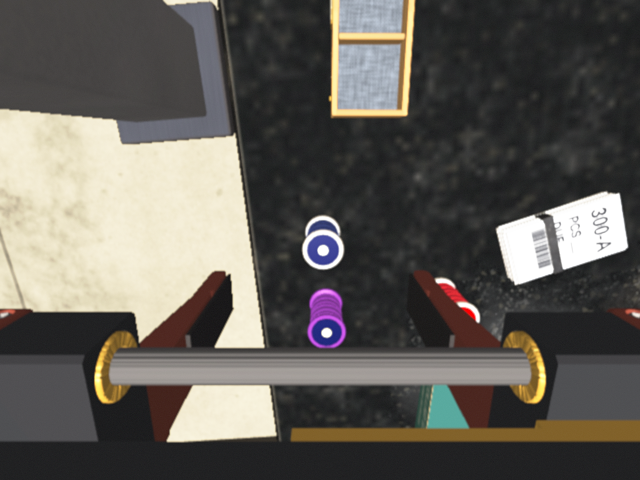

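Navy candidates are (323,247), which has white flanges and navy thread, and (326,325), which has purple flanges and thread under a navy label. The description fits the first, so I'm gripping it.

```bash
python3 -m inch '[[[0,0,0,0.001,0.001,-0.04,1],[0,0,0,0.001,0.001,-0.08,1],[0,0,0,0.001,0.001,-0.092,1],[0,0,0,0.001,0.001,-0.092,0.4],[0,0,0,0.001,0.001,-0.092,0]]]' 15|sed -n '2p;5p'
python3 -m inch '[[[0,0,0,0,0,0,-0.6],[0,0,0,0,0,0,-0.6],[0,0,0,0,0,0,-0.6],[0,0,0,0,0,0,-0.6],[0,0,0,0,0,0,-0.6]]]' 15|sed -n '2p;5p'
python3 -m inch '[[[0,0,0,0,0,0,-0.6],[0,0,0,0,0,0,-0.6],[0,0,0,0,0,0,-0.6],[0,0,0,0,0,0,-0.6]]]' 15|sed -n '2p;4,6p'
python3 -m inch '[[[0,0,0,0,0,0.02,-0.6],[0,0,0,0,0,0.05,-0.6],[0,0,0,0,0,0.08,-0.6],[0,0,0,0,0,0.08,-0.6]]]'|sed -n '2,6p'
```

```text
tcp_pos: [433.7, -282.6, 205.4]
width: 77.7
tcp_pos: [433.8, -283.1, 205.9]
width: 44.8
tcp_pos: [433.5, -283.1, 205.2]
wrist_force: [-0.4, 0.2, 1.6]
width: 24.8
finger_force: 15.0
tcp_pos: [434.6, -284.6, 289.3]
orientation: [[0.075, 0.997, 0.006], [0.997, -0.075, -0.003], [-0.002, 0.006, -1.0]]
wrist_force: [0.7, -0.6, -0.6]
width: 25.1
finger_force: 15.0
```

```bash
python3 -m inch '[[[0,0,0,0.043,0.161,0,-0.6],[0,0,0,0.043,0.161,0,-0.6],[0,0,0,0.043,0.161,0,-0.6],[0,0,0,0.043,0.161,0,-0.6],[0,0,0,0.043,0.161,-0.015,-0.6]]]' | sed -n '2p'
python3 -m inch '[[[0,0,0,0,0,-0.01,-0.6],[0,0,0,0,0,-0.01,-0.6]]]' | sed -n '2p'
python3 - <<'E'
from h import *
s,c,P=spool('wrist','thread_navy_center',zt=47.5+arm.state()['tcp_pos'][2]-205.2)
measure('wrist',['thread_tray'])
E
```

```text
tcp_pos: [480.2, -112.7, 270.6]
tcp_pos: [475.6, -121.7, 258.3]
wrist thread_navy_center 0.75 [321. 300.] c 474.6 -122.2 r 14.3 z 100.8 mean [ 474.6 -121.4  100.8] [166. 126. 123.]
tcp [ 475.6 -121.7  258.3] close -4.2
wrist thread_tray 0.80 [320. 219.] ztop 21.1 x,y,L,W,ang [ 477.1 -122.3  143.7   52.7   85.4] mean [479.9 -85.7] [155. 177. 187.]
```

```bash
python3 -m inch '[[[0,0,0,0.001,0,-0.02,-0.6],[0,0,0,0.001,0,-0.02,-0.6],[0,0,0,0.001,0,-0.02,-0.6],[0,0,0,0.001,0,-0.02,-0.6]]]' | sed -n '2,4p'
```

```text
tcp_pos: [477.5, -122.9, 240.8]
orientation: [[0.076, 0.997, 0.0], [0.997, -0.076, -0.0], [-0.0, 0.0, -1.0]]
wrist_force: [0.1, 0.2, -0.0]
```

```bash
python3 -m inch '[[[0,0,0,0.001,-0.0005,-0.02,-0.6],[0,0,0,0.001,-0.0005,-0.029,-0.6],[0,0,0,0.001,-0.0005,-0.0315,-0.6],[0,0,0,0.001,-0.0005,-0.0315,-0.6],[0,0,0,0.001,-0.0005,-0.0315,-0.6]]]' | sed -n '2p;4p'
python3 -m inch '[[[0,0,0,0,0,-0.0005,-0.6],[0,0,0,0,0,-0.001,-0.6],[0,0,0,0,0,-0.001,-0.6]]]' | sed -n '2p;4p'
```

```text
tcp_pos: [478.5, -122.9, 209.0]
wrist_force: [-1.2, 0.7, -0.3]
tcp_pos: [478.6, -122.8, 208.5]
wrist_force: [-2.6, 1.3, 9.4]
```

Contact with the floor of the cell. Releasing.

```bash
python3 -m inch '[[[0,0,0,0,0,0,-0.3],[0,0,0,0,0,0,0],[0,0,0,0,0,0,0.2],[0,0,0,0,0,0,0.2],[0,0,0,0,0,0,0.2]]]' | sed -n '2p;4,5p'
python3 -m inch '[[[0,0,0,0,0,0.02,0.6],[0,0,0,0,0,0.05,1],[0,0,0,0,0,0.09,1],[0,0,0,0,0,0.09,1],[0,0,0,0,0,0.09,1]]]' | sed -n '2p'
python3 - <<'E'
from h import *
spool('wrist','thread_navy_center',zt=52)
spool('wrist','thread_white_center',zt=52)
spool('top','thread_red_center')
E
```

```text
tcp_pos: [478.5, -122.5, 207.6]
wrist_force: [-0.2, 0.5, 0.9]
width: 52.0
tcp_pos: [479.2, -122.6, 299.3]
wrist thread_navy_center 0.77 [320. 244.] c 477.9 -123.2 r 14.0 z 51.8 mean [ 478.  -122.8   51.8] [192. 157. 155.]
tcp [ 479.2 -122.6  299.3] close -4.2
wrist thread_white_center 0.71 [322. 183.] c 482.1 -76.1 r 14.0 z 51.6 mean [482.1 -75.8  51.5] [246. 247. 248.]
tcp [ 478.2 -122.2  297.2] close -4.2
top thread_red_center 0.43 [434. 244.] c 528.0 -344.8 r 13.6 z 48.1 mean [ 528.  -345.1   47.9] [143. 145. 244.]
tcp [ 478.  -122.3  296.5] close -4.2
```

```bash
python3 -m inch '[[[0,0,0,0.042,-0.19,0,1],[0,0,0,0.042,-0.19,0,1],[0,0,0,0.042,-0.19,0,1],[0,0,0,0.042,-0.19,0,1],[0,0,0,0.042,-0.19,0,1]]]' | sed -n '2p'
python3 -m inch '[[[0,0,0,0.008,-0.032,0,1],[0,0,0,0.008,-0.032,0,1],[0,0,0,0.008,-0.032,0,1],[0,0,0,0.008,-0.032,0,1]]]' | sed -n '2p'
python3 - <<'E'
from h import *
s,c,P=spool('wrist','thread_red_center')
cv2.imwrite('pics/w9.png',c['frame'])
E
```

```text
tcp_pos: [520.2, -316.5, 297.0]
tcp_pos: [528.2, -344.1, 296.5]
wrist thread_red_center 0.66 [320. 244.] c 527.6 -344.6 r 14.2 z 47.8 mean [ 527.6 -343.9   47.8] [145. 144. 246.]
tcp [ 528.2 -344.1  296.5] close -4.3
```

View pics/w9.png

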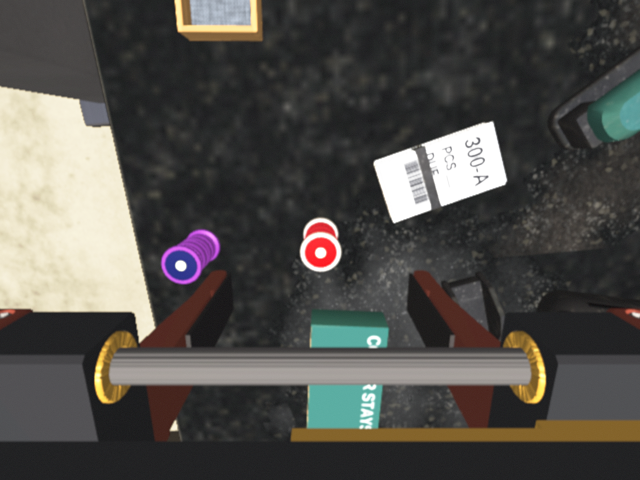

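The red spool, with white flanges, is at (320,247), centred and clear of its neighbours. Gripping it and carrying it over.

```bash
python3 -m inch '[[[0,0,0,0,0,-0.04,1],[0,0,0,0,0,-0.08,1],[0,0,0,0,0,-0.092,1],[0,0,0,0,0,-0.092,0.4],[0,0,0,0,0,-0.092,0]]]' 15|sed -n '2p;5p'
python3 -m inch '[[[0,0,0,0,0,0,-0.6],[0,0,0,0,0,0,-0.6],[0,0,0,0,0,0,-0.6],[0,0,0,0,0,0,-0.6],[0,0,0,0,0,0,-0.6]]]' 15|sed -n '2p;5p'
python3 -m inch '[[[0,0,0,0,0,0,-0.6],[0,0,0,0,0,0,-0.6],[0,0,0,0,0,0,-0.6],[0,0,0,0,0,0,-0.6]]]' 15|sed -n '2p;4,6p'
python3 -m inch '[[[0,0,0,0,0,0.02,-0.6],[0,0,0,0,0,0.05,-0.6],[0,0,0,0,0,0.08,-0.6],[0,0,0,0,0,0.08,-0.6]]]'|sed -n '2p;5,6p'
python3 -m inch '[[[0,0,0,-0.053,0.171,0,-0.6],[0,0,0,-0.053,0.171,0,-0.6],[0,0,0,-0.053,0.171,0,-0.6],[0,0,0,-0.053,0.171,0,-0.6],[0,0,0,-0.053,0.171,-0.02,-0.6]]]' | sed -n '2p'
python3 -m inch '[[[0,0,0,0,0,-0.015,-0.6],[0,0,0,0,0,-0.015,-0.6],[0,0,0,0,0,-0.015,-0.6],[0,0,0,0,0,-0.015,-0.6]]]' | sed -n '2p'
python3 - <<'E'
from h import *
s,c,P=spool('wrist','thread_red_center',zt=47.5+arm.state()['tcp_pos'][2]-205)
measure('wrist',['thread_tray'])
E
```

```text
tcp_pos: [528.7, -344.2, 206.2]
width: 77.8
tcp_pos: [528.8, -344.7, 206.5]
width: 44.4
tcp_pos: [528.5, -344.6, 205.6]
wrist_force: [-0.2, -0.4, 0.4]
width: 25.1
finger_force: 15.0
tcp_pos: [529.7, -346.4, 291.0]
width: 25.2
finger_force: 15.0
tcp_pos: [475.4, -168.0, 266.7]
tcp_pos: [475.8, -174.6, 251.2]
wrist thread_red_center 0.93 [322. 297.] c 475.4 -174.4 r 14.2 z 93.4 mean [ 475.6 -173.5   93.4] [107. 105. 233.]
tcp [ 475.8 -174.6  251.2] close -4.3
wrist thread_tray 0.71 [308. 152.] ztop 21.1 x,y,L,W,ang [ 477.5 -116.7  133.1   52.7   85.5] mean [ 478.6 -102.8] [146. 170. 181.]
```

```bash
python3 -m inch '[[[0,0,0,-0.002,0.0025,-0.01,-0.6],[0,0,0,-0.002,0.0025,-0.03,-0.6],[0,0,0,-0.002,0.0025,-0.04,-0.6],[0,0,0,-0.002,0.0025,-0.041,-0.6],[0,0,0,-0.002,0.0025,-0.041,-0.6]]]' | sed -n '2p;4p'
python3 -m inch '[[[0,0,0,0,0,-0.0005,-0.6],[0,0,0,0,0,-0.001,-0.6],[0,0,0,0,0,-0.001,-0.6]]]' | sed -n '2p;4p'
```

```text
tcp_pos: [473.2, -171.2, 209.0]
wrist_force: [-0.2, 0.6, -0.8]
tcp_pos: [473.7, -171.2, 209.1]
wrist_force: [-0.4, 0.2, -0.4]
```

```bash
python3 -m inch '[[[0,0,0,0,0,-0.001,-0.6],[0,0,0,0,0,-0.001,-0.6],[0,0,0,0,0,-0.001,-0.6]]]' | sed -n '2p;4p'
python3 -m inch '[[[0,0,0,0,0,0,-0.3],[0,0,0,0,0,0,0],[0,0,0,0,0,0,0.2],[0,0,0,0,0,0,0.2],[0,0,0,0,0,0,0.2]]]' | sed -n '2p;4,5p'
python3 -m inch '[[[0,0,0,0,0,0.02,0.6],[0,0,0,0,0,0.05,1],[0,0,0,0,0,0.09,1],[0,0,0,0,0,0.12,1],[0,0,0,0,0,0.12,1]]]' | sed -n '2p'
python3 - <<'E'
from h import *
s,c,P=spool('wrist','thread_red_center',zt=52)
spool('wrist','thread_navy_center',zt=52)
spool('wrist','thread_white_center',zt=52)
cv2.imwrite('pics/w10.png',c['frame'])
k=arm.camera('side');cv2.imwrite('pics/s2.png',cv2.resize(k['frame'][150:420,210:450],None,fx=2.2,fy=2.2))
print(arm.state()['clock'])
E
```

```text
tcp_pos: [473.6, -171.0, 207.8]
wrist_force: [-0.1, -0.2, -0.7]
tcp_pos: [473.6, -171.1, 207.7]
wrist_force: [0.5, -0.7, 0.8]
width: 51.8
tcp_pos: [475.1, -172.4, 332.6]
wrist thread_red_center 0.60 [316. 228.] c 473.5 -170.9 r 13.9 z 51.8 mean [ 473.6 -170.5   51.8] [151. 150. 250.]
tcp [ 475.1 -172.4  332.6] close -4.3
wrist thread_navy_center 0.76 [287. 411.] c 430.2 -345.4 r 13.9 z 48.3 mean [ 429.  -344.1   48.4] [166.  68. 133.]
wrist thread_navy_center 0.62 [322. 175.] c 477.9 -123.4 r 14.0 z 51.8 mean [ 478.  -123.    51.8] [222. 182. 181.]
tcp [ 473.8 -171.   328.6] close -4.2
wrist thread_white_center 0.59 [327. 108.] c 482.1 -76.1 r 14.0 z 51.6 mean [482.1 -76.   51.6] [246. 247. 248.]
tcp [ 473.2 -170.6  326.8] close -4.2
29.7333
```

View pics/s2.png

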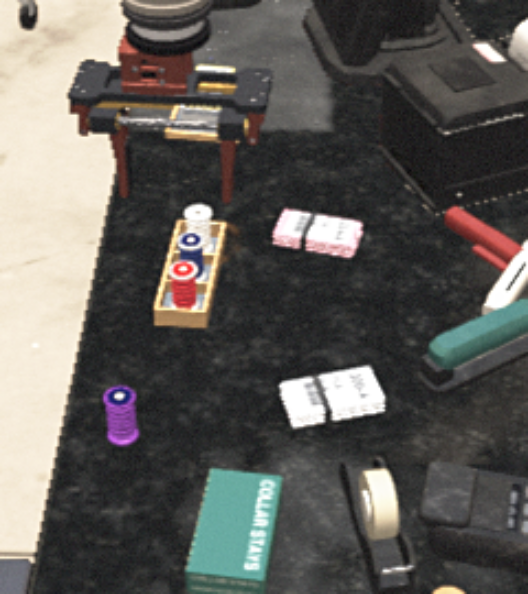

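View pics/w10.png

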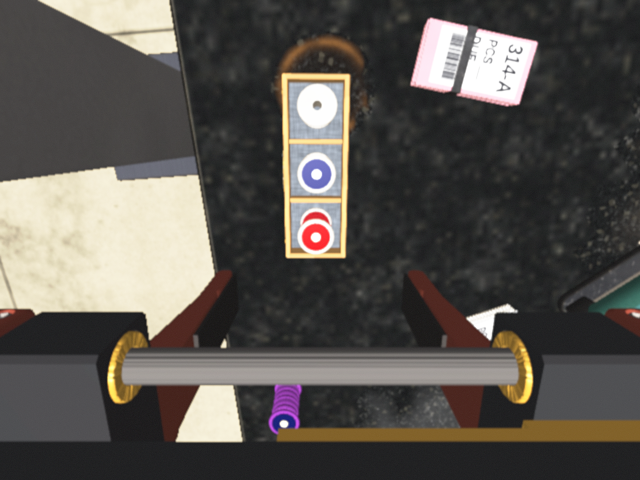

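The three spools stand upright in the right order: white (317,105), navy (316,174) and red (316,237). Nothing else has moved and the gripper is clear, so I'm handing in.

```bash
python3 -c "
from cell import arm
print(arm.job_done())"
```

```text
the job is handed in; nothing more can be done
None
```

I handed the job in at about 30 s: the button carton lies in the job tray with the yellow tags squarely on top, and the white, navy and red spools stand left to right in the thread tray, with the green carton and the white and pink tags untouched.

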